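# Bolt the hatch of the battery test box

## Task

Bolt the hatch of the steel battery test box: slide its spring-loaded barrel bolt across through the keeper, then turn its handle down until it sits at the bottom of the notch in the slotted plate, so that it stays bolted when you let go. Find the notch by feel and go gently (keep under about 20 N against the slotted plate), and leave the mug, the tin and the small solar module where they are.

Things in the scene. Friction and masses are not known exactly. Their poses are not given: they have to be found in the camera images.
- box: Grey steel battery test box, fixed, 240 x 360 x 70 mm, flat steel top. Origin: centre of its underside on the desk; z up. On top lies the barrel bolt, axis along the box's y at x = -20, z = 105 mm: a 14 mm rod slides towards +y from a 24 mm thick barrel (y = -165 to -60 mm) through a guide (24 mm thick, y = 56 to 76 mm) and a keeper staple (y = 108 mm).
- bolt (a joint): Slide of rod and handle towards the box's +y, in m: 0 withdrawn (as it starts), stop at 0.075. A spring draws it back towards 0 with 3.5 N at 0 rising to 5.4 N at 0.075; about 0.8 N of friction. The handle stands at box y = -40 mm + this value.
- turn (a joint): Turn of the handle about the rod, in rad: 0 straight up, pi/2 level, pointing to the box's +x; starts between -0.3 and 0.4 and stays where left (friction 0.05 N m). Outside the notch the stick meets the slotted plate's top edge at about 1.2 (1.43 with the plate pressed right down); at the bottom of the notch it reads about 1.64.
- knob (a point): Centre of the handle's cross bar: a black bar 12 mm thick and 30 mm long along the box's y, 60 mm from the rod's axis, on the end of a 10 mm thick steel stick (a T-handle, with a 22 mm collar on the rod). It can be pinched from above with the fingers closing on the bar's ends along the box's y, and pivots between the pads while the handle is turned.
- strike: Foot of the slotted plate, fixed on the box's top; origin at box x = 8, y = 0, z = 70 mm, axes as the box's. It carries an upright steel plate along y, 5 mm thick, centred on x = 0 here (28 mm beyond the rod's axis), its straight top edge 40 mm above the box's top. The plate is sprung: pressed down it gives 1 mm per 2.5 N, stops after 6 mm, and comes back up.
- edge (a point): Point on the plate's unpressed top edge, at box x = 8, y = 5, z = 110 mm. The edge is longer than the handle's stroke; one square notch, 14 mm wide along y and 12.5 mm deep, is cut in it for the 10 mm stick. The plate is clamped through long holes, so the notch's place is not measured: its middle meets the handle at a slide (bolt) between 0.030 and 0.060 m.
- mug: Terracotta mug, 76 mm wide, 75 mm high, on the desk beside the box; origin: centre of its underside. Leave it.
- tin: Dark square tin, 75 x 75 x 110 mm, on the desk beside the box; origin: centre of its underside. Leave it.
- module: Small solar module, 35 x 60 x 6 mm, lying on the box's top near its robot-side edge; origin: centre of its underside. Leave it.

How it is judged (in metres and radians):
On the way:
1. the bolt is slid across, its handle not yet down (value of joint bolt above 0.022 m and value of joint turn below 1.35 rad), for 0.05 s.
At the end, for the whole second after the job is handed in: The bolt is across (slid more than 22 mm) and its handle is down in the notch (turned more than 1.5 rad), held there by itself at rest against its spring; mug, tin and module within 20 mm of where they stood (value of joint bolt above 0.022 m and value of joint turn above 1.5 rad and velocity of joint bolt between -0.01 and 0.01 m/s and velocity of joint turn between -0.1 and 0.1 rad/s and distance of each of mug, tin, module from where it was at the start of the episode below 0.02 m); the robot touches nothing.
It fails at once if more than 20 N on the slotted plate (contact force between strike and anything else above 20 N).
It fails at once if mug, tin or module moved by more than 20 mm (distance of any of mug, tin, module from where it was at the start of the episode above 0.02 m).
It also fails if it takes over 72 s, if anything falls off the work surface, if the arm or the gripper's body presses on something with over 40 N, if the wrist force passes 120 N, or if a joint passes its speed limit or range.

## Robot

A 7-joint arm with a two-finger parallel gripper is mounted at the origin on the work surface. World frame = base frame: x ahead of the robot, y to its left, z up, the work surface at z = 0. Lengths are in mm, angles in rad, forces in N, time in s.
With the tool pointing down it reaches from about 425 to 875 mm from the base axis. Payload 8.4 kg.
Tool frame: the origin (TCP) lies at the very end of the fingers, on their centre line; the grasp point (between the pads) lies arm.hold_point_z behind it (arm.hold_point_z is the distance from the TCP to the grasp point, in mm); z points along the fingers, y is the line along which they close (so a half turn about z gives the same grasp; the last joint's range is limited). The gripper opens to 85 mm and grips with 20 to 120 N. Pads are 22 mm wide; open, the fingers measure 114 mm over their backs; the gripper's body (76 mm by 85 mm) begins 54 mm behind the grasp point. The pads swing forward as they close: fully open they stand 13 mm farther back than shut.
Start: joints at [-1.4, 0.333, 0.04, 1.465, -0.013, 1.343, -0.059], TCP at [173.252, 626.456, 231.308] pointing down, gripper open.
Joint ranges: [-2.58, 2.58], [-0.38, 2.09], [-1.3, 1.39], [0.25, 2.4], [-1.5, 4.64], [0.08, 2.09], [-2.65, 2.65]. Speed limits (rad/s): [2.22, 2.22, 2.79, 2.79, 3.14, 3.14, 3.14].

## Interface

Orientations are given as a unit quaternion [x, y, z, w].
In Python, from workcell import arm gives the robot as it stands. The module is installed in compiled form; this text tells all that it offers.
- The arm moves only by the shell command python3 -m pendant 'ROWS' [FORCE]. ROWS is a JSON object of lists of equal length, an entry for each row: "offset": the shift along the tool's x, y, z in cm, a list of three; "turn": the turn, a rotation vector about the tool's x, y, z in rad, a list of three; "claw": the gripper command: -1 is shut, 1 is fully open, values between are in proportion. A call has exactly 5 rows; each row shifts and turns the commanded pose from where the row before left it, along the tool's axes as they then stand; what a row does not reach is not made up. A row lasts 1/8 s, in which the tool goes at most 62.5 mm and 10.7 degrees, less where a joint would pass 70% of its speed; a pose out of reach is approached as far as the arm can. A call is refused whole if a number of a shift passes 6.25 or a number of a turn 0.188, either way. A call with a gripper value outside its range is refused whole. The fingers move at their own pace and stop on an object; FORCE is the grip in N (left out, the last holds). Time passes only in rows, so rows that do not move let the fingers close, or fill a call up. It gives the time, the measured TCP pose, the force, the opening and the grip force at its end, in the units of the state.
- arm.state(): the state, without advancing time (a new reading comes with each control period).
- arm.read_camera(name): name is "side" or "top"; returns the picture (420x560x3 uint8, red, green, blue); there is no depth.
- arm.camera_model(name): a dict with "fx", "fy", "cx", "cy" (pixels), "R" (3x3) and "t" (3): a world point X has camera coordinates R X + t. Camera axes: x right, y down, z forward; pixel columns grow to the right and rows downward; lengths in mm; the calibration is good to about 2 mm. A picture is of the moment at which its call begins. camera_model takes no time and is no camera call.
- arm.close_job(): hands the job in; it is judged then, once.
Trained networks look in the newest picture that a camera, given by its name, has taken for a name from the list of things; names that differ only in an ending like _2 or _b are one class to them, and where a whole thing is asked for, a point or a joint stands for the part that bears it (a point fixed in the world has none). Each returns a list of dicts, best first, with "score" (0 to 1); they miss things now and then, are a little off and sometimes report something else, mostly with a low value. They report only what shows in the picture. A call takes as long as a camera call.
- arm.recognise(camera, target): "uv" ([column, row] in pixels, amid what is visible of it).
The state is a dict: "time_s": time; "q": joint angles; "joint_velocities": joint speeds; "joint_torque": joint torques, N m; "position": TCP position; "eef_rot": TCP orientation; "contact_force": force on the tool from outside, world axes, zero at the start; "ft_torque": the same for the moment, N m; "gripper_width": opening from 0.0 (shut) to 1.0 (fully open); "grip_force": force on a finger pad.
Only numpy, scipy, OpenCV 4.12 (cv2) and the standard library are available. Lean on these libraries where they do the work, as an engineer would, in place of code of your own. Each camera call takes 0.05 s, during which the arm holds its last target. There are 200 camera calls.

## Working session

There is one attempt and no reset: what is moved stays moved. The work goes in short steps, Python scripts to look and compute and a shell command to move; the robot and the scene stay as the last step left them, time stands still between calls to the robot, and variables do not carry over. Pictures are saved under pics/ and viewed, at most 10 in all, crops included, and the job is handed in when it is done.

```bash
mkdir -p pics; python3 - <<'E'
from workcell import arm
import cv2,numpy as np
s=arm.state();print(s, arm.hold_point_z)
for c in("side","top"):
    im=arm.read_camera(c);cv2.imwrite(f"pics/{c}0.png",im[:,:,::-1])
    m=arm.camera_model(c);print(c,m)
    for t in("box","knob","edge","strike","bolt","mug","tin","module"):
        try:print(t,[(np.round(d["uv"]).tolist(),round(d["score"],2)) for d in arm.recognise(c,t)[:3]])
        except Exception as e:print(t,e)
E
```

```text
{'time_s': 0.0, 'q': array([-1.40021187,  0.33393425,  0.03988759,  1.46628693, -0.0134077 ,
        1.34326747, -0.05846053]), 'joint_velocities': array([-0.00025447, -0.00044764,  0.0012092 , -0.00024215, -0.00016294,
        0.00037176, -0.00032962]), 'joint_torque': array([-5.23495091e-04, -6.58577442e+01,  1.36482898e+00, -4.05560660e+01,
        1.67137699e-02,  1.28989667e-02,  7.32734151e-06]), 'position': array([173.15304076, 626.04314531, 230.39868269]), 'eef_rot': array([ 1.34479874e-01,  9.90915990e-01, -8.13005853e-04, -5.55469941e-05]), 'contact_force': array([-0.47539823,  0.18923777,  0.47946591]), 'ft_torque': array([ 0.02062146,  0.0007555 , -0.00527396]), 'grip_force': 0.0, 'gripper_width': 0.9949276823632172} 18.700000000000003
side {'fx': 516.3764719697588, 'fy': 516.3764719697588, 'cx': 271.3586994708765, 'cy': 203.41826980667065, 'R': array([[-0.98820124, -0.1512939 ,  0.02384256],
       [-0.10995121,  0.59238901, -0.79811402],
       [ 0.10662571, -0.79131879, -0.6020345 ]]), 't': array([ 567.06143393,  140.88701112, 1161.84457031])}
box [([257.0, 237.0], 0.87)]
knob [([274.0, 186.0], 0.66)]
edge [([259.0, 213.0], 0.81)]
strike [([258.0, 214.0], 0.87)]
bolt [([272.0, 194.0], 0.57)]
mug [([208.0, 315.0], 0.82)]
tin [([291.0, 158.0], 0.75)]
module [([293.0, 248.0], 0.8), ([273.0, 190.0], 0.59)]
top {'fx': 397.6584275243446, 'fy': 397.6584275243446, 'cx': 278.1482697201039, 'cy': 208.64189255140244, 'R': array([[-0.01392482, -0.99990172,  0.00162693],
       [-0.99769612,  0.01378602, -0.06642585],
       [ 0.06639689, -0.00254815, -0.99779004]]), 't': array([  23.1803892 ,  588.44050184, 1078.9037203 ])}
box [([274.0, 205.0], 0.86)]
knob [([288.0, 210.0], 0.51)]
edge [([268.0, 204.0], 0.81)]
strike [([270.0, 202.0], 0.69)]
bolt [([277.0, 212.0], 0.63), ([234.0, 238.0], 0.24)]
mug [([180.0, 186.0], 0.76)]
tin [([370.0, 215.0], 0.59)]
module [([235.0, 238.0], 0.53)]
```

```bash
python3 - <<'E'
import cv2
a=cv2.imread("pics/side0.png")[110:350,130:400];cv2.imwrite("pics/s1.png",cv2.resize(a,None,fx=2.5,fy=2.5,interpolation=2))
a=cv2.imread("pics/top0.png")[110:310,140:407];cv2.imwrite("pics/t1.png",cv2.resize(a,None,fx=3,fy=3,interpolation=2))
E
```

```text
(no output)
```

View pics/s1.png

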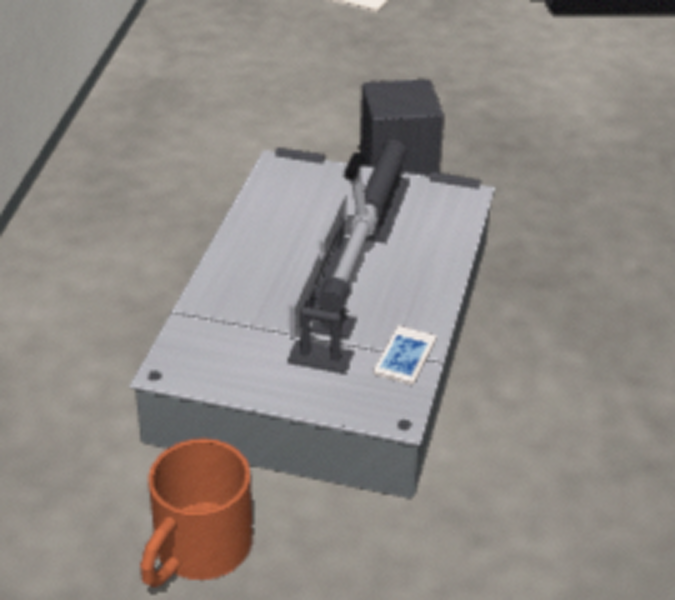

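View pics/t1.png

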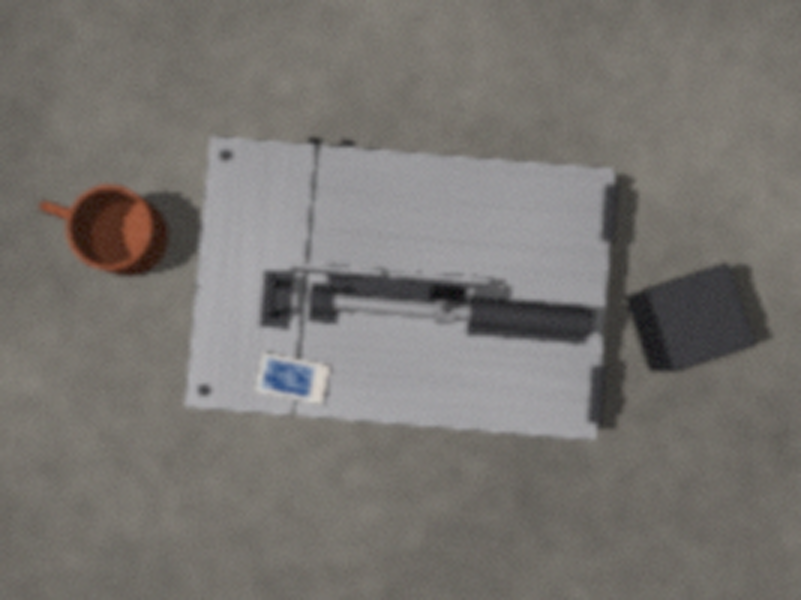

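The side view shows the box, with the bolt handle up at crop (355,165), which is pixel (272,176). In the top view the box corners are clear, and the knob is at crop (448,293), which is pixel (289,208). I'll fit the box pose from the corners and the turn from the knob.

```bash
cat > h.py <<'E'
from workcell import arm
import numpy as np
from scipy.optimize import least_squares
from scipy.spatial.transform import Rotation as Ro
M={c:arm.camera_model(c) for c in("side","top")}
def proj(c,X):
    m=M[c];p=np.atleast_2d(X)@np.array(m["R"]).T+m["t"]
    return np.c_[m["fx"]*p[:,0]/p[:,2]+m["cx"],m["fy"]*p[:,1]/p[:,2]+m["cy"]]
def b2w(P,X): 
    c,s=np.cos(P[2]),np.sin(P[2]);X=np.atleast_2d(X)
    return np.c_[P[0]+c*X[:,0]-s*X[:,1],P[1]+s*X[:,0]+c*X[:,1],X[:,2]]
E
python3 - <<'E'
from h import *
C=np.array([[120,180,70],[120,-180,70],[-120,-180,70],[-120,180,70]])
T=np.array([[210,138],[613,168],[597,437],[187,406]])/3+[140,110]
S=np.array([[135,387],[265,150],[494,187],[417,440]])/2.5+[130,110]
for w in((1,1),(1,0),(0,1)):
    f=lambda P:np.r_[w[0]*(proj("top",b2w(P,C))-T).ravel(),w[1]*(proj("side",b2w(P,C))-S).ravel()]
    r=least_squares(f,[600,20,0.05]);print(w,r.x.round(4),r.fun.round(1))
    if w==(1,1):P=r.x
kt=np.array([448,293])/3+[140,110];ks=np.array([355,165])/2.5+[130,110]
K=lambda t:[-20+60*np.sin(t),-40,105+60*np.cos(t)]
f=lambda t:np.r_[(proj("top",b2w(P,K(t[0])))-kt).ravel(),(proj("side",b2w(P,K(t[0])))-ks).ravel()]
r=least_squares(f,[0.]);t=r.x[0];print("turn",t,r.fun.round(1),"knob",b2w(P,K(t)).round(1))
print("axis",Ro.from_quat(arm.state()["eef_rot"]).as_matrix().round(3))
import json;json.dump(P.tolist(),open("P.json","w"))
for n,c,uv,z in(("mug","top",0,0),):pass
E
```

```text
(1, 1) [ 5.924269e+02  2.726760e+01 -9.120000e-02] [-0.5 -0.1  0.3  0.3 -0.4  1.3 -0.9  1.  -2.1 -1.6 -1.3 -0.9 -0.2 -1.
  1.6  0.1]
(1, 0) [ 5.940902e+02  2.621150e+01 -8.790000e-02] [-0.3 -0.5  0.5 -0.6  0.1  0.4 -0.4  0.6 -0.  -0.  -0.  -0.  -0.  -0.
  0.  -0. ]
(0, 1) [ 5.909529e+02  2.913670e+01 -9.530000e-02] [-0.   0.  -0.   0.  -0.   0.  -0.   0.  -1.9 -1.1 -0.6 -0.5  0.6 -0.4
  1.8  1. ]
turn 0.17866713895817388 [ 0.1  0.7 -0.6 -0.2] knob [[579.5 -11.7 164. ]]
axis [[-0.964  0.267 -0.   ]
 [ 0.267  0.964 -0.   ]
 [ 0.    -0.    -1.   ]]
```

```bash
for i in 1; do python3 -m pendant '{"offset":[[-3.75,-3.38,0.1],[-3.75,-3.38,0.1],[-3.75,-3.38,0.1],[-3.75,-3.38,0.1],[-3.75,-3.38,0.1]],"turn":[[0,0,0],[0,0,0],[0,0,0],[0,0,0],[0,0,0]],"claw":[0.6,0.6,0.6,0.6,0.6]}' 20
python3 -m pendant '{"offset":[[-3.75,-3.38,0.1],[-3.75,-3.38,0.1],[-3.75,-3.38,0.1],[-3.75,-3.38,0.1],[-3.75,-3.38,0.1]],"turn":[[0,0,0],[0,0,0],[0,0,0],[0,0,0],[0,0,0]],"claw":[0.6,0.6,0.6,0.6,0.6]}'; done
```

```text
time_s: 1.52
position: [309.8, 412.1, 226.5]
eef_rot: [0.135, 0.991, 0.0, 0.0]
contact_force: [1.4, 0.9, 0.4]
gripper_width: 0.802
grip_force: 0.0
time_s: 2.15
position: [445.4, 199.3, 221.6]
eef_rot: [0.134, 0.991, 0.0, 0.0]
contact_force: [1.0, 0.8, 0.1]
gripper_width: 0.803
grip_force: 0.0
```

```bash
python3 -m pendant '{"offset":[[-3.71,-3.35,0.4],[-3.71,-3.35,0.4],[-3.71,-3.35,0.4],[-3.71,-3.35,0.4],[-3.71,-3.35,0.4]],"turn":[[0,0,0],[0,0,0],[0,0,0],[0,0,0],[0,0,-0.18]],"claw":[0.6,0.6,0.6,0.6,0.6]}'
python3 -m pendant '{"offset":[[0,0,0],[0,0,0],[0,0,0],[0,0,0],[0,0,0]],"turn":[[0,0,0],[0,0,0],[0,0,0],[0,0,0],[0,0,0]],"claw":[0.4,0.4,0.4,0.4,0.4]}'
python3 - <<'E'
from h import *;import cv2
s=arm.state();print(s["position"],Ro.from_quat(s["eef_rot"]).as_matrix().round(3))
a=arm.read_camera("side")[130:250,200:360];b=arm.read_camera("top")[150:270,210:370]
cv2.imwrite("pics/n1.png",cv2.resize(np.hstack([a,b])[:,:,::-1],None,fx=2.5,fy=2.5,interpolation=2))
E
```

```text
time_s: 2.78
position: [578.1, -9.0, 201.7]
eef_rot: [0.048, 0.999, 0.0, 0.0]
contact_force: [-0.2, 0.7, -0.3]
gripper_width: 0.799
grip_force: 0.0
time_s: 3.4
position: [577.2, -7.0, 201.7]
eef_rot: [0.05, 0.999, 0.0, 0.0]
contact_force: [0.7, 0.4, -0.1]
gripper_width: 0.699
grip_force: 0.0
[577.17927286  -6.99318328 201.74348563] [[-0.995  0.099  0.   ]
 [ 0.099  0.995  0.   ]
 [-0.     0.    -1.   ]]
```

View pics/n1.png

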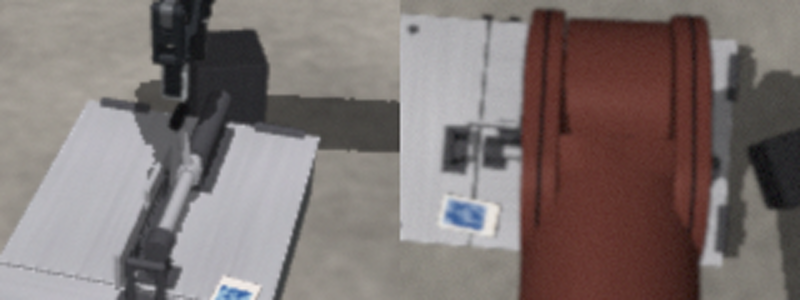

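The side view shows the fingers straight above the knob, which is at about pixel (272,175), so I'm lowering onto it.

```bash
python3 -m pendant '{"offset":[[-0.28,-0.44,1.5],[0,0,1.5],[0,0,1.5],[0,0,1.4],[0,0,0]],"turn":[[0,0,0],[0,0,0],[0,0,0],[0,0,0],[0,0,0]],"claw":[0.4,0.4,0.4,0.4,0.4]}' 40
python3 -m pendant '{"offset":[[0,0,0],[0,0,0],[0,0,0],[0,0,0],[0,0,0]],"turn":[[0,0,0],[0,0,0],[0,0,0],[0,0,0],[0,0,0]],"claw":[0,-0.4,-1,-1,-1]}'
python3 - <<'E'
from h import *;import cv2
s=arm.state();print(s["position"],s["contact_force"],s["gripper_width"],s["grip_force"])
a=arm.read_camera("side")[130:230,200:340]
cv2.imwrite("pics/n2.png",cv2.resize(a[:,:,::-1],None,fx=4,fy=4,interpolation=2))
E
```

```text
time_s: 4.12
position: [578.8, -12.3, 141.1]
eef_rot: [0.05, 0.999, -0.0, -0.001]
contact_force: [0.6, -0.5, 1.0]
gripper_width: 0.698
grip_force: 0.0
time_s: 4.75
position: [580.8, -10.3, 143.8]
eef_rot: [0.049, 0.999, 0.001, 0.001]
contact_force: [1.3, 4.6, 3.4]
gripper_width: 0.342
grip_force: 39.6
[580.76151128 -10.28725431 143.77320768] [1.29543545 4.62627341 3.36582158] 0.34212307755550364 39.55703616142273
```

View pics/n2.png

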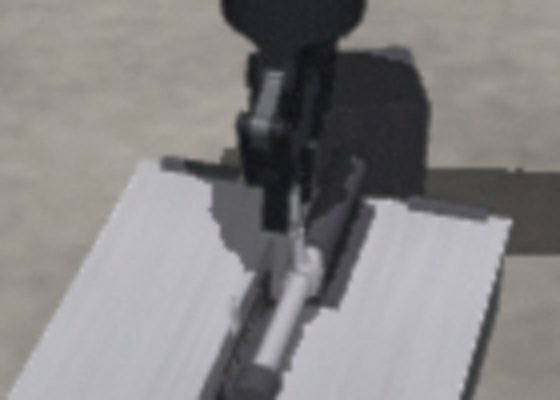

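```bash
python3 -m pendant '{"offset":[[0,0.8,0],[0,0.8,0],[0,0.8,0],[0,0.6,0],[0,0,0]],"turn":[[0,0,0],[0,0,0],[0,0,0],[0,0,0],[0,0,0]],"claw":[-1,-1,-1,-1,-1]}'
python3 -m pendant '{"offset":[[0,0,0],[0,0,0],[0,0,0],[0,0,0],[0,0,0]],"turn":[[0,0,0],[0,0,0],[0,0,0],[0,0,0],[0,0,0]],"claw":[-1,-1,-1,-1,-1]}'
```

```text
time_s: 5.42
position: [583.5, 17.2, 143.7]
eef_rot: [0.05, 0.999, -0.0, 0.001]
contact_force: [-1.0, -3.7, 7.4]
gripper_width: 0.339
grip_force: 40.0
time_s: 6.05
position: [583.5, 16.8, 143.7]
eef_rot: [0.05, 0.999, -0.0, 0.001]
contact_force: [0.3, -4.1, 6.4]
gripper_width: 0.339
grip_force: 40.0
```

```bash
python3 -m pendant '{"offset":[[-1.32,0,0.2],[-1.19,0,0.69],[-0.5,0,0.45],[-0.5,0,0.49],[0,0,0]],"turn":[[0,0,0],[0,0,0],[0,0,0],[0,0,0],[0,0,0]],"claw":[-1,-1,-1,-1,-1]}'
python3 -m pendant '{"offset":[[0,0,0],[0,0,0],[0,0,0],[0,0,0],[0,0,0]],"turn":[[0,0,0],[0,0,0],[0,0,0],[0,0,0],[0,0,0]],"claw":[-1,-1,-1,-1,-1]}'
```

```text
time_s: 6.68
position: [618.3, 13.4, 124.4]
eef_rot: [0.05, 0.999, -0.0, 0.001]
contact_force: [0.5, -3.0, 4.4]
gripper_width: 0.337
grip_force: 41.6
time_s: 7.3
position: [618.0, 13.5, 124.7]
eef_rot: [0.05, 0.999, -0.0, 0.001]
contact_force: [1.9, -5.4, 4.9]
gripper_width: 0.334
grip_force: 41.6
```

```bash
python3 -m pendant '{"offset":[[-0.55,0,0.58],[-0.43,0,0.6],[0,0,0],[0,0,0],[0,0,0]],"turn":[[0,0,0],[0,0,0],[0,0,0],[0,0,0],[0,0,0]],"claw":[-1,-1,-1,-1,-1]}'
python3 -m pendant '{"offset":[[0,0,0],[0,0,0],[0,0,0],[0,0,0],[0,0,0]],"turn":[[0,0,0],[0,0,0],[0,0,0],[0,0,0],[0,0,0]],"claw":[-1,-1,-1,-1,-1]}'
```

```text
time_s: 7.92
position: [627.0, 12.9, 112.5]
eef_rot: [0.05, 0.999, -0.0, -0.0]
contact_force: [-1.3, -5.4, 2.3]
gripper_width: 0.34
grip_force: 42.4
time_s: 8.55
position: [627.1, 13.1, 112.5]
eef_rot: [0.05, 0.999, 0.0, -0.0]
contact_force: [-1.0, -4.6, 3.4]
gripper_width: 0.339
grip_force: 42.5
```

```bash
python3 -m pendant '{"offset":[[-0.12,0,0.25],[-0.12,0,0.25],[0,0,0],[0,0,0],[0,0,0]],"turn":[[0,0,0],[0,0,0],[0,0,0],[0,0,0],[0,0,0]],"claw":[-1,-1,-1,-1,-1]}'
python3 -m pendant '{"offset":[[-0.08,0,0.2],[0,0,0],[0,0,0],[0,0,0],[0,0,0]],"turn":[[0,0,0],[0,0,0],[0,0,0],[0,0,0],[0,0,0]],"claw":[-1,-1,-1,-1,-1]}'
python3 -m pendant '{"offset":[[-0.08,0,0.2],[0,0,0],[0,0,0],[0,0,0],[0,0,0]],"turn":[[0,0,0],[0,0,0],[0,0,0],[0,0,0],[0,0,0]],"claw":[-1,-1,-1,-1,-1]}'
```

```text
time_s: 9.18
position: [629.7, 12.8, 107.6]
eef_rot: [0.05, 0.999, 0.0, 0.0]
contact_force: [-0.7, -4.6, 2.7]
gripper_width: 0.335
grip_force: 42.8
time_s: 9.8
position: [630.6, 12.7, 105.5]
eef_rot: [0.05, 0.999, 0.0, 0.0]
contact_force: [-0.4, -4.0, 3.8]
gripper_width: 0.34
grip_force: 43.0
time_s: 10.42
position: [631.4, 12.6, 103.5]
eef_rot: [0.05, 0.999, -0.0, 0.0]
contact_force: [1.3, -4.5, 3.0]
gripper_width: 0.337
grip_force: 43.2
```

```bash
python3 -m pendant '{"offset":[[-0.06,0,0.2],[0,0,0],[0,0,0],[0,0,0],[0,0,0]],"turn":[[0,0,0],[0,0,0],[0,0,0],[0,0,0],[0,0,0]],"claw":[-1,-1,-1,-1,-1]}'
python3 -m pendant '{"offset":[[-0.05,0,0.2],[0,0,0],[0,0,0],[0,0,0],[0,0,0]],"turn":[[0,0,0],[0,0,0],[0,0,0],[0,0,0],[0,0,0]],"claw":[-1,-1,-1,-1,-1]}'
```

```text
time_s: 11.05
position: [632.0, 12.6, 101.6]
eef_rot: [0.05, 0.999, 0.0, 0.0]
contact_force: [1.1, -4.2, 4.2]
gripper_width: 0.34
grip_force: 43.4
time_s: 11.68
position: [632.6, 12.5, 99.7]
eef_rot: [0.05, 0.999, -0.0, 0.0]
contact_force: [1.8, -3.5, 6.1]
gripper_width: 0.34
grip_force: 43.7
```

```bash
python3 -m pendant '{"offset":[[0,0.2,0],[0,0,0],[0,0,0],[0,0,0],[0,0,0]],"turn":[[0,0,0],[0,0,0],[0,0,0],[0,0,0],[0,0,0]],"claw":[-1,-1,-1,-1,-1]}'|egrep 'pos|cont'
python3 -m pendant '{"offset":[[0,0.2,0],[0,0,0],[0,0,0],[0,0,0],[0,0,0]],"turn":[[0,0,0],[0,0,0],[0,0,0],[0,0,0],[0,0,0]],"claw":[-1,-1,-1,-1,-1]}'|egrep 'pos|cont'
python3 -m pendant '{"offset":[[0,0.2,0],[0,0,0],[0,0,0],[0,0,0],[0,0,0]],"turn":[[0,0,0],[0,0,0],[0,0,0],[0,0,0],[0,0,0]],"claw":[-1,-1,-1,-1,-1]}'|egrep 'pos|cont'
```

```text
position: [632.7, 14.1, 99.7]
contact_force: [1.3, -4.8, 4.9]
position: [633.0, 16.0, 99.7]
contact_force: [1.2, -5.5, 5.5]
position: [633.1, 18.0, 99.7]
contact_force: [1.6, -4.9, 6.0]
```

```bash
python3 -m pendant '{"offset":[[0,0.2,0],[0,0,0],[0,0,0],[0,0,0],[0,0,0]],"turn":[[0,0,0],[0,0,0],[0,0,0],[0,0,0],[0,0,0]],"claw":[-1,-1,-1,-1,-1]}'|egrep 'pos|cont'
python3 -m pendant '{"offset":[[0,0.2,0],[0,0,0],[0,0,0],[0,0,0],[0,0,0]],"turn":[[0,0,0],[0,0,0],[0,0,0],[0,0,0],[0,0,0]],"claw":[-1,-1,-1,-1,-1]}'|egrep 'pos|cont'
python3 -m pendant '{"offset":[[0,0.2,0],[0,0,0],[0,0,0],[0,0,0],[0,0,0]],"turn":[[0,0,0],[0,0,0],[0,0,0],[0,0,0],[0,0,0]],"claw":[-1,-1,-1,-1,-1]}'|egrep 'pos|cont'
```

```text
position: [633.3, 20.0, 99.7]
contact_force: [2.0, -5.1, 5.8]
position: [633.5, 22.0, 99.7]
contact_force: [1.8, -5.4, 6.4]
position: [633.7, 24.0, 99.7]
contact_force: [1.3, -5.3, 6.1]
```

```bash
python3 -m pendant '{"offset":[[0,0.2,0],[0,0,0],[0,0,0],[0,0,0],[0,0,0]],"turn":[[0,0,0],[0,0,0],[0,0,0],[0,0,0],[0,0,0]],"claw":[-1,-1,-1,-1,-1]}'|egrep 'pos|cont'
python3 -m pendant '{"offset":[[0,0.2,0],[0,0,0],[0,0,0],[0,0,0],[0,0,0]],"turn":[[0,0,0],[0,0,0],[0,0,0],[0,0,0],[0,0,0]],"claw":[-1,-1,-1,-1,-1]}'|egrep 'pos|cont'
python3 -m pendant '{"offset":[[0,0.2,0],[0,0,0],[0,0,0],[0,0,0],[0,0,0]],"turn":[[0,0,0],[0,0,0],[0,0,0],[0,0,0],[0,0,0]],"claw":[-1,-1,-1,-1,-1]}'|egrep 'pos|cont'
```

```text
position: [633.9, 25.9, 99.7]
contact_force: [1.0, -5.6, 4.8]
position: [634.1, 27.9, 99.7]
contact_force: [1.4, -5.8, 4.8]
position: [634.3, 30.2, 99.7]
contact_force: [1.5, -4.7, 5.5]
```

```bash
python3 -m pendant '{"offset":[[-0.04,0,0.2],[0,0,0],[0,0,0],[0,0,0],[0,0,0]],"turn":[[0,0,0],[0,0,0],[0,0,0],[0,0,0],[0,0,0]],"claw":[-1,-1,-1,-1,-1]}'|egrep 'pos|cont'
python3 -m pendant '{"offset":[[0,0.2,0],[0,0,0],[0,0,0],[0,0,0],[0,0,0]],"turn":[[0,0,0],[0,0,0],[0,0,0],[0,0,0],[0,0,0]],"claw":[-1,-1,-1,-1,-1]}'|egrep 'pos|cont'
python3 -m pendant '{"offset":[[0,0.2,0],[0,0,0],[0,0,0],[0,0,0],[0,0,0]],"turn":[[0,0,0],[0,0,0],[0,0,0],[0,0,0],[0,0,0]],"claw":[-1,-1,-1,-1,-1]}'|egrep 'pos|cont'
```

```text
position: [634.8, 30.3, 97.7]
contact_force: [1.6, -5.3, 5.2]
position: [635.0, 32.3, 97.6]
contact_force: [2.7, -4.4, 4.6]
position: [635.2, 34.2, 97.7]
contact_force: [1.4, -4.4, 5.6]
```

```bash
python3 -m pendant '{"offset":[[-0.03,0,0.15],[0,0,0],[0,0,0],[0,0,0],[0,0,0]],"turn":[[0,0,0],[0,0,0],[0,0,0],[0,0,0],[0,0,0]],"claw":[-1,-1,-1,-1,-1]}'|egrep 'pos|cont'
python3 -m pendant '{"offset":[[0,0,0],[0,0,0],[0,0,0],[0,0,0],[0,0,0]],"turn":[[0,0,0],[0,0,0],[0,0,0],[0,0,0],[0,0,0]],"claw":[-1,-1,-1,-1,-1]}'|egrep 'pos|cont'
python3 - <<'E'
from h import *;import cv2
a=arm.read_camera("side")[140:260,190:330]
cv2.imwrite("pics/n3.png",cv2.resize(a[:,:,::-1],None,fx=5,fy=5,interpolation=2))
E
```

```text
position: [635.6, 34.1, 96.1]
contact_force: [3.2, -4.9, 4.8]
position: [635.6, 34.1, 96.1]
contact_force: [3.1, -5.3, 4.1]
```

View pics/n3.png

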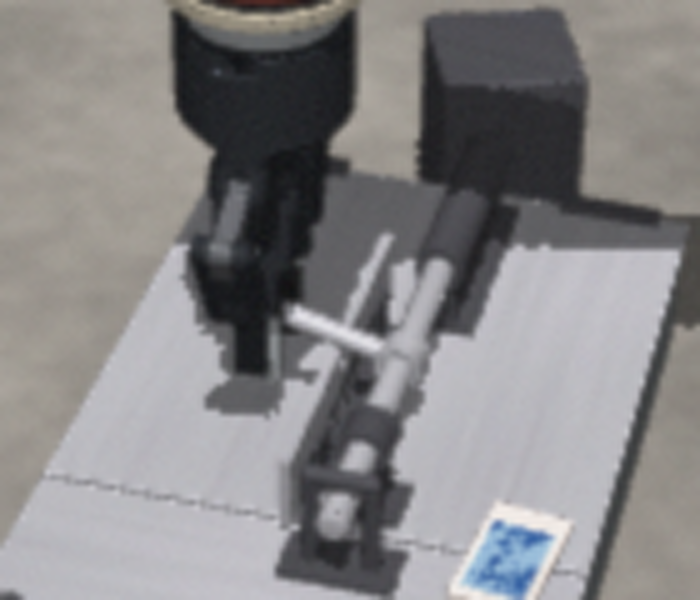

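```bash
python3 - <<'E'
from h import *;import json,cv2
P=json.load(open("P.json"))
for b in(20,30,40,45,50,55,60,70):print(b,proj("side",b2w(P,[8,-40+b,110])).round(1),proj("side",b2w(P,[8,-40+b,98])).round(1),proj("top",b2w(P,[8,-40+b,110])).round(1))
a=cv2.imread("pics/side0.png")[185:235,235:285];b=cv2.imread("pics/top0.png")[185:235,235:310]
cv2.imwrite("pics/n4.png",np.vstack([cv2.resize(np.hstack([a,b[:,:25]*0,b]),None,fx=5,fy=5,interpolation=0)]))
E
```

```text
20 [[261.1 199.5]] [[261.1 203.8]] [[281.5 202.3]]
30 [[260.  202.1]] [[259.9 206.4]] [[277.5 202. ]]
40 [[258.8 204.7]] [[258.8 209. ]] [[273.6 201.7]]
45 [[258.2 206. ]] [[258.2 210.3]] [[271.6 201.6]]
50 [[257.6 207.3]] [[257.6 211.7]] [[269.7 201.4]]
55 [[257.  208.7]] [[257. 213.]] [[267.7 201.3]]
60 [[256.4 210. ]] [[256.4 214.4]] [[265.7 201.1]]
70 [[255.2 212.8]] [[255.2 217.1]] [[261.8 200.8]]
```

View pics/n4.png

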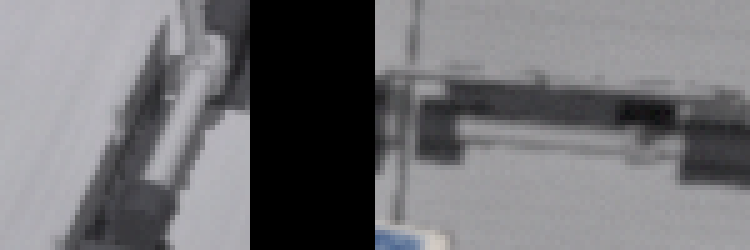

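```bash
python3 -m pendant '{"offset":[[-0.02,0,0.15],[0,0,0],[0,0,0],[0,0,0],[0,0,0]],"turn":[[0,0,0],[0,0,0],[0,0,0],[0,0,0],[0,0,0]],"claw":[-1,-1,-1,-1,-1]}'|egrep 'pos|cont'
python3 -m pendant '{"offset":[[0,0,0],[0,0,0],[0,0,0],[0,0,0],[0,0,0]],"turn":[[0,0,0],[0,0,0],[0,0,0],[0,0,0],[0,0,0]],"claw":[-1,-1,-1,-1,-1]}'|egrep 'pos|cont'
```

```text
position: [635.9, 34.1, 94.6]
contact_force: [1.9, -4.7, 4.2]
position: [635.9, 34.1, 94.6]
contact_force: [2.9, -5.2, 3.5]
```

```bash
python3 -m pendant '{"offset":[[-0.02,0,0.1],[0,0,0],[0,0,0],[0,0,0],[0,0,0]],"turn":[[0,0,0],[0,0,0],[0,0,0],[0,0,0],[0,0,0]],"claw":[-1,-1,-1,-1,-1]}'|egrep 'pos|cont'
python3 -m pendant '{"offset":[[-0.01,0,0.1],[0,0,0],[0,0,0],[0,0,0],[0,0,0]],"turn":[[0,0,0],[0,0,0],[0,0,0],[0,0,0],[0,0,0]],"claw":[-1,-1,-1,-1,-1]}'|egrep 'pos|cont'
```

```text
position: [636.1, 34.1, 93.7]
contact_force: [2.5, -5.0, 5.0]
position: [636.2, 34.0, 92.7]
contact_force: [3.7, -5.3, 3.8]
```

```bash
python3 -m pendant '{"offset":[[0,0,0.2],[0,0,0],[0,0,0],[0,0,0],[0,0,0]],"turn":[[0,0,0],[0,0,0],[0,0,0],[0,0,0],[0,0,0]],"claw":[-1,-1,-1,-1,-1]}'|egrep 'pos|cont'
python3 -m pendant '{"offset":[[0,0,0.2],[0,0,0],[0,0,0],[0,0,0],[0,0,0]],"turn":[[0,0,0],[0,0,0],[0,0,0],[0,0,0],[0,0,0]],"claw":[-1,-1,-1,-1,-1]}'|egrep 'pos|cont'
python3 -m pendant '{"offset":[[0,0,0.2],[0,0,0],[0,0,0],[0,0,0],[0,0,0]],"turn":[[0,0,0],[0,0,0],[0,0,0],[0,0,0],[0,0,0]],"claw":[-1,-1,-1,-1,-1]}'|egrep 'pos|cont'
```

```text
position: [636.5, 34.0, 90.8]
contact_force: [3.5, -5.6, 4.3]
position: [636.6, 34.0, 88.9]
contact_force: [4.5, -5.5, 4.7]
position: [636.7, 34.0, 86.8]
contact_force: [4.8, -5.2, 3.2]
```

```bash
python3 -m pendant '{"offset":[[-0.1,0,0.2],[0,0,0],[0,0,0],[0,0,0],[0,0,0]],"turn":[[0,0,0],[0,0,0],[0,0,0],[0,0,0],[0,0,0]],"claw":[-1,-1,-1,-1,-1]}'|egrep 'pos|cont'
python3 -m pendant '{"offset":[[0,0,0.2],[0,0,0],[0,0,0],[0,0,0],[0,0,0]],"turn":[[0,0,0],[0,0,0],[0,0,0],[0,0,0],[0,0,0]],"claw":[-1,-1,-1,-1,-1]}'|egrep 'pos|cont'
python3 -m pendant '{"offset":[[0,0,0.15],[0,0,0],[0,0,0],[0,0,0],[0,0,0]],"turn":[[0,0,0],[0,0,0],[0,0,0],[0,0,0],[0,0,0]],"claw":[-1,-1,-1,-1,-1]}'|egrep 'pos|cont'
```

```text
position: [636.9, 34.1, 84.4]
contact_force: [2.4, -4.7, 3.8]
position: [636.9, 34.0, 82.4]
contact_force: [1.8, -4.6, 3.3]
position: [637.0, 34.0, 81.0]
contact_force: [2.4, -5.1, 4.1]
```

```bash
python3 -m pendant '{"offset":[[0,0,0.1],[0,0,0],[0,0,0],[0,0,0],[0,0,0]],"turn":[[0,0,0],[0,0,0],[0,0,0],[0,0,0],[0,0,0]],"claw":[-1,-1,-1,-1,-1]}'|egrep 'pos|cont'
python3 -m pendant '{"offset":[[0,-0.1,0],[0,-0.1,0],[0,0,0],[0,0,0],[0,0,0]],"turn":[[0,0,0],[0,0,0],[0,0,0],[0,0,0],[0,0,0]],"claw":[-1,-1,-1,-1,-1]}'|egrep 'pos|cont'
python3 -m pendant '{"offset":[[0,-0.1,0],[0,0,0],[0,0,0],[0,0,0],[0,0,0]],"turn":[[0,0,0],[0,0,0],[0,0,0],[0,0,0],[0,0,0]],"claw":[-1,-1,-1,-1,-1]}'|egrep 'pos|cont'
```

```text
position: [636.9, 34.0, 80.0]
contact_force: [2.4, -4.8, 3.3]
position: [636.8, 33.2, 80.1]
contact_force: [4.8, 2.8, 3.4]
position: [636.8, 33.0, 80.1]
contact_force: [4.8, 4.6, 2.6]
```

```bash
python3 -m pendant '{"offset":[[0,0.15,0],[0,0,0],[0,0,0],[0,0,0],[0,0,0]],"turn":[[0,0,0],[0,0,0],[0,0,0],[0,0,0],[0,0,0]],"claw":[-1,-1,-1,-1,-1]}' 20|egrep 'pos|cont'
python3 -m pendant '{"offset":[[0,0,0],[0,0,0],[0,0,0],[0,0,0],[0,0,0]],"turn":[[0,0,0],[0,0,0],[0,0,0],[0,0,0],[0,0,0]],"claw":[-0.2,0,0.2,0.3,0.3]}'
python3 -m pendant '{"offset":[[0,0,-0.5],[0,0,-1.5],[0,0,-3],[0,0,-4],[0,0,-4]],"turn":[[0,0,0],[0,0,0],[0,0,0],[0,0,0],[0,0,0]],"claw":[0.3,0.3,0.3,0.3,0.3]}'
python3 - <<'E'
from h import *;import cv2
a=arm.read_camera("side")[140:260,190:330]
cv2.imwrite("pics/n5.png",cv2.resize(a[:,:,::-1],None,fx=5,fy=5,interpolation=2))
E
```

```text
position: [636.8, 33.2, 80.1]
contact_force: [4.2, 2.0, 3.8]
time_s: 29.85
position: [636.5, 32.7, 79.9]
eef_rot: [0.05, 0.999, -0.0, -0.0]
contact_force: [0.4, 0.0, 0.2]
gripper_width: 0.649
grip_force: 0.0
time_s: 30.48
position: [636.7, 32.5, 212.5]
eef_rot: [0.05, 0.999, 0.0, 0.0]
contact_force: [0.5, 0.1, -0.1]
gripper_width: 0.648
grip_force: 0.0
```

View pics/n5.png

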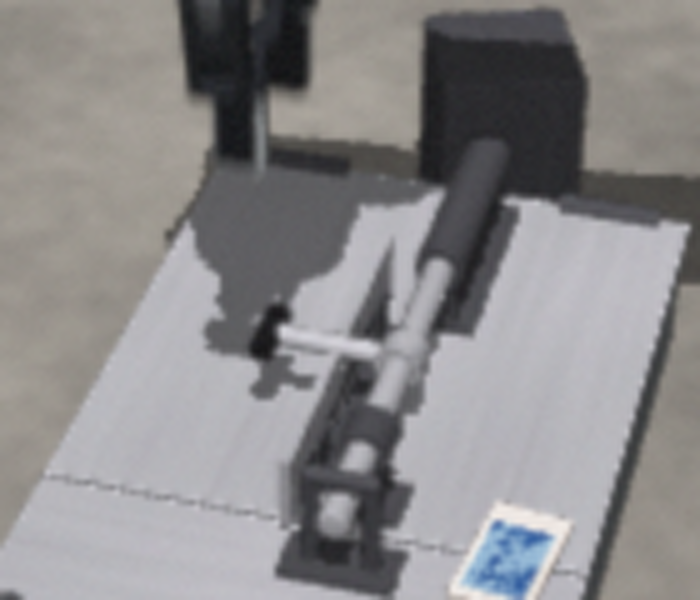

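The handle stays down in the notch with the gripper clear: knob at crop (268,335), pixel (244,207), and the rod end through the keeper at (337,515). The module and tin look unmoved. I'll check the turn numerically, then hand in.

```bash
python3 - <<'E'
from h import *;import json
P=json.load(open("P.json"));k=[243.6,207]
f=lambda v:(proj("side",b2w(P,[-20+60*np.sin(v[0]),-40+10*v[1],105+60*np.cos(v[0])]))-k).ravel()
r=least_squares(f,[1.5,4.5]);print("turn,bolt/10",r.x,[(round(t,2),np.round(f([t,4.85]),1)) for t in(1.4,1.5,1.6,1.65)])
print(arm.state()["contact_force"]); 
if 42<10*r.x[1]<56: print(arm.close_job())
E
```

```text
turn,bolt/10 [1.5800362  5.01764877] [(1.4, array([ 0.6, -4.3])), (1.5, array([ 0.3, -2.2])), (1.6, array([ 0.2, -0. ])), (1.65, array([0.3, 1.1]))]
[ 2.89728349 -0.97484411  5.24266278]
the job is handed in; nothing more can be done
None
```

The hatch is bolted and the job is handed in: the bolt is about 49 mm across, and the handle stayed down in the notch at about 1.6 rad after I let go. The module and tin were untouched in the last picture; the mug was out of that view, but the arm never went near it.

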